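# Set a fixture gap with a gauge blade

### The arm

A 7-joint arm with a two-finger parallel gripper is mounted at the origin on the work surface. World frame = base frame: x ahead of the robot, y to its left, z up, the work surface at z = 0. Lengths are in m, angles in rad, forces in N, time in s.
With the tool pointing down it reaches from about 0.425 to 1.025 m from the base axis. Payload 3.6 kg.
Tool frame: the origin (TCP) lies between the finger pads; the fingertips stand 11 mm ahead of it and the grasp point (between the pads) lies 8 mm behind it; z points along the fingers, y is the direction in which the jaws open and shut (so a half turn about z gives the same grasp; the last joint's range is limited). The gripper opens to 85 mm and grips with 20 to 120 N. Pads are 22 mm wide; open, the fingers measure 114 mm over their backs; the gripper's body (76 mm by 85 mm) begins 54 mm behind the grasp point. The pads swing forward as they close: fully open they stand 13 mm farther back than shut.
Start: joints at [1.044, 0.591, 0.048, 1.609, -0.033, 0.943, -0.034], TCP at [0.304, -0.658, 0.242] pointing down, gripper open.
Joint ranges: [-2.69, 2.69], [-0.47, 2.24], [-1.27, 1.36], [0.19, 2.51], [-1.53, 4.68], [0.08, 2.07], [-3.09, 3.09]. Speed limits (rad/s): [2.57, 2.57, 3.14, 3.14, 3.14, 3.14, 3.14].

### API

Orientations are given as [roll, pitch, yaw] about the fixed x, y, z axes, in that order (R = Rz(yaw) Ry(pitch) Rx(roll)).
In Python, from plant import arm gives the robot as it stands.
- The arm moves only by the tool move_arm, never from a script. Its argument "motion" is text: rows parted by semicolons, each of 6 numbers parted by spaces: the shift along the tool's x, y, z scaled (see below), then the turn, a rotation vector about the tool's x, y, z scaled (see below). In form: tx ty tz wx wy wz; .... A call has 1 to 5 rows; each row is the pose to reach, as a shift and turn from the pose commanded when the call began, along the tool's axes at that moment; what a row does not reach only later rows make up. The controller multiplies each number of a shift by 50 cm and each number of a turn by 90 degrees. A row lasts 1/12 s, in which the tool goes at most 41.7 mm and 7.16 degrees, less where a joint would pass 70% of its speed; a pose out of reach is approached as far as the arm can. A call with a number of a shift or a turn outside -1 to 1 is refused whole. A call with a gripper value outside its range is refused whole. "jaw" is the opening, from -1 (shut) to 1 (fully open), so that 0 is half open, set as the call begins (left out, the last holds). The fingers move at their own pace and stop on an object; "grip_force" is the grip in N (left out, the last holds). Time passes only in rows, so rows that repeat a pose let the fingers close. It gives the time, the measured TCP pose, the force and the opening at its end, in the units of the state.
- arm.state(): the state, without advancing time (a new reading comes with each control period).
- arm.grab_frame(name): name is "scene" or "side" or "wrist"; returns a dict with "img" (400x640x3 uint8, red, green, blue), "fovy" (degrees; the focal length in pixels is half the picture's height over the tangent of half this angle, whatever the lens; pixels are square), "cx", "cy" (the principal point, pixels), "camera_from_world" (4x4, takes a point from world to camera coordinates). Camera axes: x right, y down, z forward; pixel columns grow to the right and rows downward; lengths in m; the calibration is good to about 2 mm. A picture is of the moment at which its call begins. There is no depth.
- arm.sign_off(): hands the job in, once; it reports no verdict.
The state is a dict: "clock": time; "joints": joint angles; "qvel": joint speeds; "joint_torque": joint torques, N m; "tcp_pos": TCP position; "tool_rot": TCP orientation; "wrist_force": force on the tool from outside, world axes, zero at the start; "ft_torque": the same for the moment, N m; "gripper_width": finger opening in m.
Only numpy, scipy, OpenCV 4.12 (cv2) and the standard library are available. Lean on these libraries where they do the work, as an engineer would, in place of code of your own. Each camera call takes 0.05 s, during which the arm holds its last target. There are 200 camera calls.

### The job

Set the gap of the fixture: push the gauge along its channel until its blade tip is level with the far end of the jaws, to within 3 mm. Then push the sliding jaw gently, never pressing the blade with more than 25 N, until it closes on the blade to within 1.5 mm, and after that swing the clamp lever over. Leave the gauge standing in the gap and do not disturb the things around the fixture.

Things in the scene. Friction and masses are not known exactly. Their poses are not given: they have to be found in the camera images.
- fixture: Grey setting fixture bolted to the bench. Origin: underside, on the centre line of the gauge channel; z up; the gauge is pushed along +y. Base plate x -110 to 70, y -190 to 190 mm, its top at z 15 mm. Two dark guide rails, 12 mm tall, 10 mm wide, y -185 to 0, inner faces at x -20.5 and 20.5 mm, form the open channel
- gap_mouth (a point): Mouth of the gap between the two plain steel jaws, at fixture (0, 20, 15) mm. The jaws stand ahead of the channel, 40 mm tall (z 15 to 55), with 6 mm bevels at the mouth. The fixed jaw's gap face is at fixture x = +6 mm; the sliding jaw is on the -x side
- gap_end (a point): Far end of the jaws, on the channel's centre line at the height of the jaw tops: fixture (0, 80, 55) mm. The jaws are 60 mm long, from the mouth to here
- gauge: Loose setting gauge, 0.3 kg, standing in the channel: aluminium handle block 36 x 60 x 34 mm tall (x, y, z) with a steel blade on edge, 8 mm thick, 28 mm tall, reaching 70 mm forward (+y) from the middle of the block's front face (last 6 mm thinned to 4 mm). Origin: centre of the block's underside; its flat rear face is at y = -30 mm
- gauge_tip (a point): Tip of the gauge's blade: 100 mm along +y from the gauge's origin, 14 mm above its underside. At the set depth it is at fixture y = 80 mm
- jaw (a joint): Travel of the sliding jaw towards the fixed jaw (+x of the fixture), m. Its gap face is at fixture x = -19 mm + travel, so the gap is 25 mm - travel; it closes on the 8 mm blade at 0.017. Range 0 to 0.025; it slides stiffly (3 N) and stays where it is left
- jaw_back (a point): Centre of the sliding jaw's flat outer (-x) face, 60 mm wide and 40 mm tall, the place to push it; 35 mm from its gap face
- clamp (a joint): Angle of the clamp lever, rad: 0 when it leans to the fixture's -x, 0.5 upright, 1.0 leaning to +x (clamped). It stays where it is left
- clamp_tip (a point): Tip of the black clamp lever, 60 mm long, on a dark block on the base plate past the jaws; it swings about a level axis parallel to the fixture's y
- oil_bottle: White oil bottle, 56 mm across, 140 mm tall, a bystander; origin at the centre of its underside
- wrench: Steel wrench lying flat, a bystander; origin under its middle
- tool_holder: Steel tapered tool holder standing on its flange, 62 mm across, 80 mm tall, a bystander; origin at the centre of its underside
- nut_tray: Grey plastic tray 120 x 90 x 35 mm, a bystander; origin at the centre of its underside

How it is judged:
On the way, in this order (a step that is already met when the one before it is completed fails the run):
1. the blade stands in the gap with its tip within 3 mm of level with the far end of the jaws (y of gauge_tip in the frame of fixture between 0.077 and 0.083 m and x of gauge_tip in the frame of fixture between -0.012 and 0.006 m and z of gauge_tip in the frame of fixture between 0.025 and 0.033 m and angle between the y axis of gauge and the y axis of fixture, either way round below 0.1 rad), for 0.2 s.
2. the sliding jaw has closed on the blade to within 1.5 mm (travel 0.0155 to 0.0185) with the blade still at its depth (all of step 1 and value of joint jaw between 0.0155 and 0.0185 m), for 0.2 s.
3. the clamp lever is swung over (past 0.8 rad) (value of joint clamp above 0.8 rad), for 0.2 s.
At the end, for the whole second after the job is handed in: The gauge stands at rest on the base plate with its blade in the gap, in line with it within 0.1 rad, its tip within 3 mm of level with the jaws' far end; the sliding jaw is closed on the blade to within 1.5 mm (travel 15.5 to 18.5 mm) and the clamp lever is past 0.8 rad (all of step 2 and value of joint clamp above 0.8 rad and linear speed of gauge below 0.01 m/s); the robot touches nothing.
It fails at once if the sliding jaw presses the gauge with more than 25 N (contact force between jaw and gauge above 25 N).
It fails at once if a bystander (oil bottle, wrench, tool holder, nut tray) is moved by more than 15 mm (distance of any of oil_bottle, wrench, tool_holder, nut_tray from where it was at the start of the episode above 0.015 m).
It also fails if it takes over 67 s, if anything falls off the work surface, if the arm or the gripper's body presses on something with over 40 N, if the wrist force passes 120 N, or if a joint passes its speed limit or range.

## Working session

There is one attempt and no reset: what is moved stays moved. The work goes in short steps, Python scripts to look and compute and a tool call to move; the robot and the scene stay as the last step left them, time stands still between calls to the robot, and variables do not carry over. Pictures are saved under pics/ and viewed, about 8 in all and at most 12, crops included, and the job is handed in when it is done.

Besides the shell and the picture viewer there is one more tool, called after "Request:" as name(argument=value, ...), one argument or row to a line, values as JSON. move_arm: Moves the arm, as the interface text tells. Shifts and turns lie within -1 to 1; 1 stands for 50 cm of shift or 90 degrees of turn. Its arguments: {"type":"object","properties":{"motion":{"type":"string"},"jaw":{"type":"number"},"grip_force":{"type":"number"}},"required":["motion"]}

```bash
mkdir -p pics
cat > h.py <<'E'
import numpy as np, cv2
from plant import arm
def grab(n,save=None):
    f=arm.grab_frame(n)
    if save: cv2.imwrite(f'pics/{save}.png',cv2.cvtColor(f['img'],cv2.COLOR_RGB2BGR))
    return f
def ray(f,u,v):
    h=f['img'].shape[0]; fl=h/2/np.tan(np.radians(f['fovy'])/2)
    T=np.array(f['camera_from_world']); R=T[:3,:3]; o=-R.T@T[:3,3]
    d=R.T@np.array([(u-f['cx'])/fl,(v-f['cy'])/fl,1]); return o,d/np.linalg.norm(d)
def plane(f,u,v,z):
    o,d=ray(f,u,v); return o+d*(z-o[2])/d[2]
def proj(f,p):
    h=f['img'].shape[0]; fl=h/2/np.tan(np.radians(f['fovy'])/2)
    T=np.array(f['camera_from_world']); c=T[:3,:3]@np.array(p)+T[:3,3]
    return np.array([f['cx']+fl*c[0]/c[2],f['cy']+fl*c[1]/c[2]])
def tri(*obs):
    A=0;b=0;L=[]
    for f,u,v in obs:
        o,d=ray(f,u,v);P=np.eye(3)-np.outer(d,d);A=A+P;b=b+P@o;L.append((o,P))
    x=np.linalg.solve(A,b); return x,[np.linalg.norm(P@(x-o)) for o,P in L]
E
python3 - <<'E'
from h import *
import pickle
F={n:grab(n,n+'0') for n in('scene','side','wrist')}
pickle.dump(F,open('F0.pkl','wb'))
for n,f in F.items():
    T=np.array(f['camera_from_world']);print(n,-T[:3,:3].T@T[:3,3],T[2,:3],f['fovy'])
print(arm.state())
E
```

```text
scene [ 1.34169283 -0.46695757  1.16762738] [-0.51946264  0.33746557 -0.7850322 ] 51.42998715841468
side [-0.25390241  1.02311347  0.91378671] [ 0.55706225 -0.64740835 -0.52013851] 45.84251273985082
wrist [ 0.36912573 -0.62680253  0.37231041] [-0.25929051 -0.11860387 -0.9584892 ] 59.19680597740531
{'clock': 0.15, 'joints': array([ 1.04451729,  0.59192705,  0.04829348,  1.60954963, -0.03327902,
        0.94270977, -0.03371871]), 'qvel': array([ 0.00087615, -0.00246482,  0.00054974, -0.00413666,  0.00321304,
       -0.00152169,  0.00046352]), 'joint_torque': array([ 1.68675488e-03, -5.49250281e+01,  1.54905673e+00, -1.98455268e+01,
        9.51156719e-03,  5.65051116e-03, -2.29370805e-06]), 'tcp_pos': array([ 0.30381145, -0.65757051,  0.24138139]), 'tool_rot': array([-3.13980612e+00,  1.07893293e-04,  4.32865947e-01]), 'wrist_force': array([-0.20471449,  0.00760246,  0.64299629]), 'ft_torque': array([-0.02745481, -0.03706875,  0.02327412]), 'gripper_width': 0.08547495394394}
```

View pics/scene0.png

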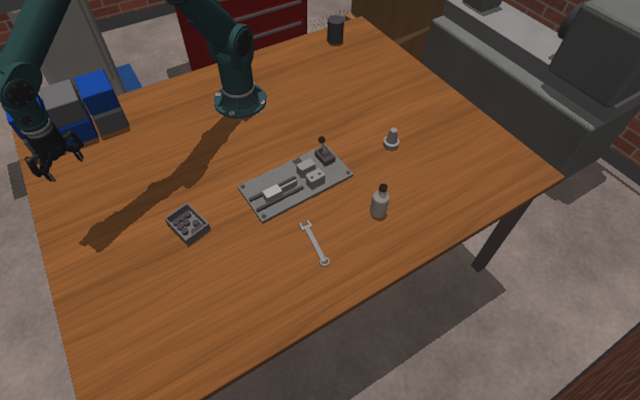

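View pics/side0.png

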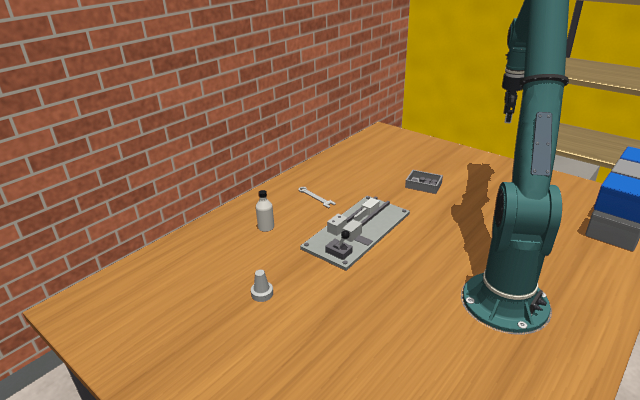

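Scene: the fixture's plate has corners at about (238,188), (262,220), (352,175) and (322,147). The gauge is at (272,192), the jaws at (310,172) and the lever at (322,145). The side view agrees. I'll compute a coarse pose from this.

Run:
```python
from h import *
import pickle
F=pickle.load(open('F0.pkl','rb'));s=F['scene'];d=F['side']
P=[plane(s,u,v,.015) for u,v in[(238,188),(262,220),(352,175),(322,147)]]
for p in P: print(p)
y=(P[3]+P[2]-P[0]-P[1]);print('yaw of +y',np.arctan2(y[1],y[0]),[np.linalg.norm(P[i]-P[(i+1)%4]) for i in range(4)],'ctr',np.mean(P,0))
Q=[plane(d,u,v,.015) for u,v in[(301,247),(346,266),(410,211),(366,196)]]
for p in Q: print(p)
for n,z,u,v in[('bottle',0,379,216),('holder',0,391,148),('wr1',0,303,224),('wr2',0,325,263),('tray',.0,187,232)]:print(n,plane(s,u,v,z))
```

```text
[ 0.4401947  -0.21180229  0.015     ]
[ 0.60389324 -0.20120377  0.015     ]
[0.59730321 0.16667693 0.015     ]
[0.42319548 0.14768297 0.015     ]
yaw of +y 1.6032160072357005 [np.float64(0.16404127480351144), np.float64(0.36793972368648514), np.float64(0.17514071894379285), np.float64(0.35988696339391785)] ctr [ 0.51614666 -0.02466154  0.015     ]
[0.58181935 0.17612759 0.015     ]
[0.41461482 0.16190123 0.015     ]
[ 0.42274336 -0.21091143  0.015     ]
[ 0.60225306 -0.19947272  0.015     ]
bottle [0.78478509 0.15009496 0.        ]
holder [0.55300038 0.38326094 0.        ]
wr1 [ 0.67916806 -0.08791879  0.        ]
wr2 [ 0.83984028 -0.10280102  0.        ]
tray [ 0.50982475 -0.42931681  0.        ]
```

Request:
move_arm(
  motion="0.26 -0.32 0 0 0 0.276; 0.26 -0.32 0 0 0 0.276; 0.26 -0.32 0 0 0 0.276; 0.26 -0.32 0 0 0 0.276; 0.26 -0.32 0 0 0 0.276",
  jaw=-1,
)

```text
clock: 0.57
tcp_pos: [0.3552, -0.4558, 0.2419]
tool_rot: [-3.141, 0.001, -0.003]
wrist_force: [0.2, 0.2, -0.4]
gripper_width: 0.0255
```

Request:
move_arm(
  motion="0.23 -0.87 0 0 0 0; 0.23 -0.87 0 0 0 0; 0.23 -0.87 0 0 0 0; 0.23 -0.87 0 0 0 0; 0.23 -0.87 0 0 0 0",
)

```text
clock: 0.98
tcp_pos: [0.4083, -0.255, 0.2423]
tool_rot: [-3.142, 0.0, -0.001]
wrist_force: [1.0, 0.1, 0.2]
gripper_width: 0.0003
```

```bash
python3 -c "
from plant import arm
print(arm.state()['tcp_pos'])"
```

```text
[ 0.40834591 -0.25497288  0.24230372]
```

Request:
move_arm(
  motion="0.12 -0.46 0 0 0 0; 0.12 -0.46 0 0 0 0; 0.12 -0.46 0 0 0 0; 0.12 -0.46 0 0 0 0; 0.12 -0.46 0 0 0 0",
)

```text
clock: 1.4
tcp_pos: [0.461, -0.0535, 0.2424]
tool_rot: [3.142, -0.0, -0.001]
wrist_force: [1.2, -0.4, 0.5]
gripper_width: -0.0
```

Request:
move_arm(
  motion="0.02 -0.04 0 0 0 0; 0.02 -0.04 0 0 0 0; 0.02 -0.04 0 0 0 0",
)

```text
clock: 1.65
tcp_pos: [0.4715, -0.0339, 0.2422]
tool_rot: [-3.141, 0.0, 0.003]
wrist_force: [-0.4, -0.2, 0.1]
gripper_width: 0.0001
```

Run:
```python
from h import *
import pickle
f=grab('wrist','w1');pickle.dump(f,open('w1.pkl','wb'));print(arm.state()['tcp_pos'])
```

```text
[ 0.47078322 -0.03556255  0.24210047]
```

View pics/w1.png

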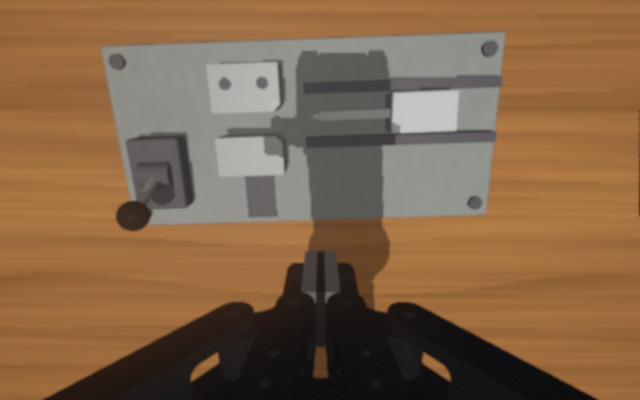

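Wrist view: the plate corners are at about (103,46), (505,33), (487,213) and (125,227). The gauge block top is x 391–459, y 90–132, with the blade tip near (313,117). The fixed jaw is at (207–280, 63–113), the sliding jaw at (216–284, 137–177) and the lever ball at (133,215). Next I'll fit these edges more precisely.

```bash
cat > fit.py <<'E'
from h import *
def edgepts(g,p,q,n=30,w=6):
    # subpixel strongest gradient across the segment p-q, searched +-w px
    p=np.array(p,float);q=np.array(q,float);t=(q-p)/np.linalg.norm(q-p);nn=np.array([-t[1],t[0]])
    out=[]
    for a in np.linspace(.08,.92,n):
        c=p+a*(q-p);s=np.arange(-w,w+.01,.25)
        xy=(c+s[:,None]*nn).astype(np.float32)
        v=cv2.remap(g,xy[None,:,0],xy[None,:,1],cv2.INTER_LINEAR)[0]
        d=np.abs(np.gradient(v)); k=d.argmax();out.append(xy[k])
    return np.array(out)
def line(f,g,p,q,z,**k):
    P=np.array([plane(f,u,v,z)[:2] for u,v in edgepts(g,p,q,**k)])
    for _ in range(3):
        vx,vy,x0,y0=cv2.fitLine(P.astype(np.float32),cv2.DIST_HUBER,0,1e-3,1e-4).ravel()
        r=np.abs((P[:,0]-x0)*vy-(P[:,1]-y0)*vx);P=P[r<max(.001,2*np.median(r))]
    return np.array([x0,y0]),np.array([vx,vy]),r.std()
def inter(a,b):
    s=np.linalg.solve(np.c_[a[1],-b[1]],b[0]-a[0]);return a[0]+s[0]*a[1]
E
python3 - <<'E'
from fit import *
import pickle
f=pickle.load(open('w1.pkl','rb'));im=f['img']
sat=cv2.GaussianBlur(cv2.cvtColor(im,cv2.COLOR_RGB2HSV)[...,1].astype(np.float32),(3,3),0)
g=cv2.GaussianBlur(cv2.cvtColor(im,cv2.COLOR_RGB2GRAY).astype(np.float32),(3,3),0)
c=[(103,46),(505,33),(487,213),(125,227)]
L=[line(f,sat,c[i],c[(i+1)%4],.015) for i in range(4)]
for l in L: print(l, np.degrees(np.arctan2(l[1][1],l[1][0])))
C=[inter(L[i],L[i-1]) for i in range(4)];print(np.array(C),[np.linalg.norm(C[i]-C[i-1]) for i in range(4)])
def quad(name,c,z):
    L=[line(f,g,c[i],c[(i+1)%4],z,w=4) for i in range(4)]
    C=np.array([inter(L[i],L[i-1]) for i in range(4)]);print(name,C.round(4).tolist(),[np.linalg.norm(C[i]-C[i-1]).round(4) for i in range(4)],[np.degrees(np.arctan2(l[1][1],l[1][0])).round(2) for l in L],C.mean(0))
quad('block',[(391,92),(458,90),(459,132),(394,134)],.049)
quad('sl',[(216,138),(283,136),(284,175),(220,178)],.055)
quad('fx',[(207,66),(279,63),(280,108),(212,114)],.055)
print('tip',plane(f,313,117,.043),'ball',plane(f,133,215,.1))
x=cv2.resize(im[20:240,90:520],None,fx=1.8,fy=1.8,interpolation=cv2.INTER_CUBIC)
E
```

```text
(array([ 0.5991005 , -0.01770902], dtype=float32), array([ 0.03642369, -0.9993364 ], dtype=float32), np.float64(0.00012558004107678905)) -87.91261
(array([ 0.5201234 , -0.20757274], dtype=float32), array([0.99937654, 0.03530652], dtype=float32), np.float64(0.00019582939998662242)) 2.023335
(array([ 0.42081532, -0.03070989], dtype=float32), array([ 0.03841618, -0.9992618 ], dtype=float32), np.float64(0.00018721075100424072)) -87.79837
(array([0.50795364, 0.17027196], dtype=float32), array([0.9994085 , 0.03439101], dtype=float32), np.float64(0.00022043822931642134)) 1.970848
[[ 0.59214336  0.17316905]
 [ 0.6059101  -0.20454203]
 [ 0.42774022 -0.21083653]
 [ 0.413214    0.16701184]] [np.float32(0.17903526), np.float32(0.37796187), np.float32(0.17828105), np.float32(0.37812752)]
block [[0.5508000254631042, -0.09610000252723694], [0.553600013256073, -0.15489999949932098], [0.5178999900817871, -0.15610000491142273], [0.5152999758720398, -0.09780000150203705]] [np.float32(0.0356), np.float32(0.0589), np.float32(0.0358), np.float32(0.0583)] [np.float32(-87.31), np.float32(1.85), np.float32(-
[... 158 characters left out ...]
180481, -0.0005000000237487257], [0.47589999437332153, 0.059700001031160355]] [np.float32(0.0355), np.float32(0.0602), np.float32(0.0354), np.float32(0.0602)] [np.float32(-88.18), np.float32(2.77), np.float32(-88.08), np.float32(2.71)] [0.49464318 0.03046846]
fx [[0.5723000168800354, 0.06350000202655792], [0.5745000243186951, 0.003100000089034438], [0.5343999862670898, 0.00139999995008111], [0.5325000286102295, 0.06199999898672104]] [np.float32(0.0398), np.float32(0.0604), np.float32(0.0402), np.float32(0.0606)] [np.float32(-87.87), np.float32(2.46), np.float32(-88.28), np.float32(2.14)] [0.5534343  0.03252221]
tip [ 0.52899974 -0.02681885  0.043     ] ball [0.45314827 0.11917017 0.1       ]
```

Request:
move_arm(
  motion="0.12 0.32 0 0 0 -0.023; 0.12 0.32 0 0 0 -0.023; 0.12 0.32 0 0 0 -0.023; 0.12 0.32 0 0 0 -0.023; 0.12 0.32 0 0 0 -0.023",
)

```text
clock: 2.12
tcp_pos: [0.5315, -0.2073, 0.2428]
tool_rot: [3.134, -0.003, 0.022]
wrist_force: [-0.6, -0.4, 0.0]
gripper_width: -0.0
```

```bash
cat >> h.py <<'E'
O=np.array([.5297,-.0181]);YAW=np.radians(2.08)
def tofix(p):
    c,s=np.cos(YAW),np.sin(YAW);d=np.array(p)[:2]-O;return np.array([c*d[0]+s*d[1],-s*d[0]+c*d[1]])
E
python3 - <<'E'
from h import *
import pickle
f=grab('wrist','w2');pickle.dump(f,open('w2.pkl','wb'));s=arm.state();print(s['tcp_pos'],tofix(s['tcp_pos']),s['tool_rot'])
E
```

```text
[ 0.53059278 -0.2042664   0.24239218] [-0.00586469 -0.18607614] [ 3.13713686e+00 -8.63760526e-04  2.30311179e-02]
```

View pics/w2.png

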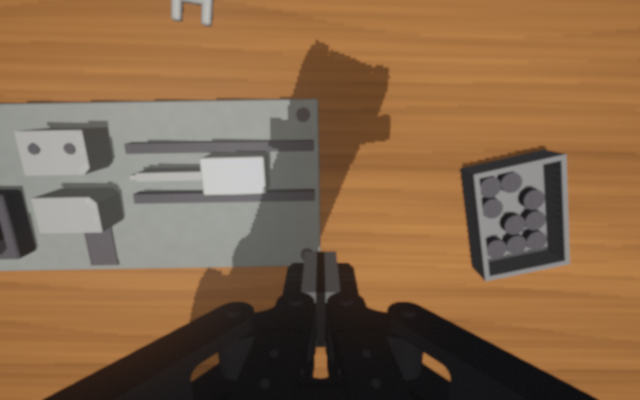

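Second wrist view: the block top is x 201–265, y 156–194. The sliding jaw top has corners near (33,198) and (98,196), and the fixed jaw top near (17,133) and (82,130). I'll triangulate heights from the two views.

Run:
```python
from h import *
import pickle
a,b=[pickle.load(open(n,'rb')) for n in('w1.pkl','w2.pkl')]
def sp(f,p):
    g=cv2.cvtColor(f['img'],cv2.COLOR_RGB2GRAY)
    return cv2.cornerSubPix(g,np.array([[p]],np.float32),(4,4),(-1,-1),(3,40,.01)).ravel()
for n,p,q in[('blk near far-x',(391,92),(202,157)),('blk rear +x',(458,90),(264,156)),('blk rear -x',(459,132),(265,193)),('sl far -',(216,138),(33,198)),('sl mouth',(220,178),(38,233)),('fx far',(207,66),(17,133)),('plate',(505,33),(317,99)),('rail',(304,84),(126,145))]:
    P=sp(a,p);Q=sp(b,q);x,r=tri((a,*P),(b,*Q));print(n,P,Q,x.round(4),tofix(x).round(4),np.round(r,4))
s=arm.state();print(s['clock'],s['tcp_pos'],tofix(s['tcp_pos']),s['wrist_force'])
```

```text
blk near far-x [392.58698  92.46722] [202. 157.] [ 0.5507 -0.0976  0.0448] [ 0.0181 -0.0802] [0.0002 0.0002]
blk rear +x [456.85883  89.05637] [262.82315 156.5345 ] [ 0.5532 -0.1543  0.0457] [ 0.0185 -0.1369] [0.0005 0.0005]
blk rear -x [459. 132.] [263.75275 192.16339] [ 0.5188 -0.1563  0.0542] [-0.0159 -0.1377] [0.0018 0.0018]
sl far - [215.30876 137.97186] [ 32.216965 197.89293 ] [0.5109 0.0602 0.0547] [-0.016  0.079] [0.0001 0.0001]
sl mouth [218.78783 176.13034] [ 38. 233.] [0.4771 0.0588 0.0584] [-0.0498  0.0787] [0.0001 0.0001]
fx far [205.5803    64.377266] [ 13.700484 130.88664 ] [0.5722 0.0634 0.0552] [0.0454 0.0799] [0. 0.]
plate [503.91846   31.825754] [316.34488  99.17916] [ 0.6052 -0.2033  0.0147] [ 0.0688 -0.1878] [0.0001 0.0001]
rail [303.20737  82.21835] [123.99193 143.51108] [ 0.5597 -0.0175  0.0279] [ 0.03   -0.0004] [0.0001 0.0001]
2.1667 [ 0.53059278 -0.2042664   0.24239218] [-0.00586469 -0.18607614] [0.39022971 0.13347967 0.46949827]
```

Request:
move_arm(
  motion="0 0 0.2 0 0 0; 0 0 0.2 0 0 0; 0 0 0.2 0 0 0; 0 0 0.2 0 0 0",
)

```text
clock: 2.5
tcp_pos: [0.5261, -0.1948, 0.1381]
tool_rot: [-3.138, 0.01, 0.034]
wrist_force: [-1.1, 1.1, -0.8]
gripper_width: 0.0002
```

Request:
move_arm(
  motion="0 0 0 0 0 0; 0 0 0 0 0 0; 0 0 0 0 0 0",
)

```text
clock: 2.75
tcp_pos: [0.5321, -0.196, 0.1441]
tool_rot: [3.14, -0.003, 0.035]
wrist_force: [1.2, 0.2, 0.5]
gripper_width: 0.0001
```

```bash
cat > st.py <<'E'
from h import *
s=arm.state();print(s['clock'],s['tcp_pos'].round(4),tofix(s['tcp_pos']).round(4),s['tool_rot'].round(4),s['wrist_force'].round(2),abs(s['qvel']).max().round(3))
E
python3 st.py
```

```text
2.75 [ 0.5321 -0.196   0.1441] [-0.0041 -0.1779] [ 3.1404 -0.0033  0.035 ] [1.16 0.17 0.46] 0.006
```

Request:
move_arm(
  motion="0.008 0 0.1 0 0 0; 0.008 0 0.206 0 0 0; 0.008 0 0.206 0 0 0; 0.008 0 0.206 0 0 0; 0.008 0 0.206 0 0 0",
)

```text
clock: 3.17
tcp_pos: [0.5354, -0.1955, 0.0399]
tool_rot: [3.141, -0.0, 0.035]
wrist_force: [-0.2, -0.1, 0.3]
gripper_width: -0.0
```

```bash
python3 st.py
```

```text
3.1667 [ 0.5354 -0.1955  0.0399] [-0.0008 -0.1774] [ 3.1415e+00 -2.0000e-04  3.5400e-02] [-0.21 -0.14  0.3 ] 0.041
```

Request:
move_arm(
  motion="0 -0.015 0 0 0 0; 0 -0.03 0 0 0 0; 0 -0.04 0 0 0 0; 0 -0.05 0 0 0 0; 0 -0.06 0 0 0 0",
)

```text
clock: 3.58
tcp_pos: [0.535, -0.1657, 0.0406]
tool_rot: [3.14, -0.003, 0.036]
wrist_force: [0.3, -2.6, 1.2]
gripper_width: -0.0001
```

Request:
move_arm(
  motion="0 -0.015 0 0 0 0; 0 -0.03 0 0 0 0; 0 -0.045 0 0 0 0; 0 -0.06 0 0 0 0; 0 -0.075 0 0 0 0",
)

```text
clock: 4.0
tcp_pos: [0.5325, -0.1271, 0.0392]
tool_rot: [3.142, 0.0, 0.036]
wrist_force: [0.1, -2.7, 2.5]
gripper_width: 0.0001
```

Request:
move_arm(
  motion="0 -0.01 0 0 0 0; 0 -0.02 0 0 0 0; 0 -0.03 0 0 0 0; 0 -0.04 0 0 0 0; 0 -0.045 0 0 0 0",
)

```text
clock: 4.42
tcp_pos: [0.5316, -0.1044, 0.0392]
tool_rot: [-3.141, 0.001, 0.036]
wrist_force: [-0.6, -2.1, 2.2]
gripper_width: 0.0
```

Request:
move_arm(
  motion="0 0 0 0 0 0; 0 0 0 0 0 0; 0 0 0 0 0 0",
)

```text
clock: 4.67
tcp_pos: [0.5314, -0.1047, 0.0391]
tool_rot: [-3.141, 0.001, 0.036]
wrist_force: [0.1, 0.2, -0.0]
gripper_width: -0.0001
```

```bash
python3 st.py
python3 - <<'E'
from h import *
import pickle
f=grab('wrist','w3');pickle.dump(f,open('w3.pkl','wb'))
E
```

```text
4.6667 [ 0.5314 -0.1047  0.0391] [-0.0014 -0.0866] [-3.1407e+00  1.0000e-03  3.5900e-02] [ 0.06  0.22 -0.  ] 0.003
```

View pics/w3.png

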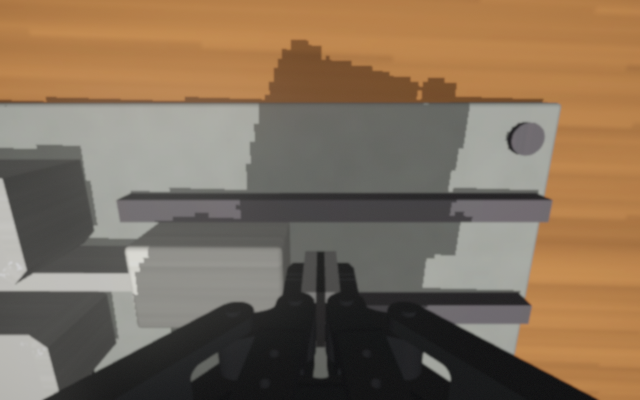

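The gauge is being pushed. Its block top runs from (132,247) to (283,247), and the rear face is next to the fingers at column 285. The blade runs into the gap at the left edge.

Run:
```python
from fit import *
import pickle
f=pickle.load(open('w3.pkl','rb'))
g=cv2.GaussianBlur(cv2.cvtColor(f['img'],cv2.COLOR_RGB2GRAY).astype(np.float32),(3,3),0)
for u,v in[(283,247),(132,247)]: print(tofix(plane(f,u,v,.049)))
a=line(f,g,(283,249),(280,295),.049,w=5);b=line(f,g,(128,249),(133,270),.049,w=5)
print(tofix(a[0]),a[2],tofix(b[0]),b[2])
print(tofix(plane(f,119,200,.027)),'rail end +x y=0?', tofix(plane(f,550,198,.027)),'-185')
```

```text
[ 0.01827609 -0.07245382]
[ 0.01822011 -0.01626098]
[ 0.00627739 -0.07202341] 0.00013999476720698073 [ 0.01198225 -0.01313349] 5.8045202420509076e-05
[ 0.03016324 -0.0012978 ] rail end +x y=0? [ 0.03119823 -0.18305338] -185
```

Request:
move_arm(
  motion="0 -0.01 0 0 0 0; 0 -0.02 0 0 0 0; 0 -0.03 0 0 0 0; 0 -0.037 0 0 0 0; 0 -0.042 0 0 0 0",
)

```text
clock: 5.13
tcp_pos: [0.531, -0.0835, 0.0392]
tool_rot: [-3.141, 0.0, 0.036]
wrist_force: [-0.4, -1.4, -1.1]
gripper_width: 0.0
```

Request:
move_arm(
  motion="0 0 0 0 0 0; 0 0 0 0 0 0; 0 0 0 0 0 0",
)

```text
clock: 5.38
tcp_pos: [0.5311, -0.0842, 0.0393]
tool_rot: [-3.141, -0.0, 0.036]
wrist_force: [0.2, 0.2, 0.6]
gripper_width: -0.0002
```

```bash
python3 st.py
python3 - <<'E'
from h import *
import pickle
F={n:grab(n) for n in('wrist','scene','side')};pickle.dump(F,open('w4.pkl','wb'))
o=[]
o.append(cv2.resize(F['wrist']['img'],(400,250)))
for n,p in(('scene',(.5297,.06,.055)),('side',(.5297,.06,.055))):
    u,v=proj(F[n],p).astype(int);print(u,v)
    o.append(cv2.resize(F[n]['img'][v-32:v+33,u-52:u+52],(400,250),interpolation=cv2.INTER_CUBIC))
cv2.imwrite('pics/w4.png',cv2.cvtColor(np.vstack([np.hstack(o[1:]),np.hstack([o[0],o[0]*0])]),cv2.COLOR_RGB2BGR))
E
```

```text
5.3833 [ 0.5311 -0.0842  0.0393] [-0.001  -0.0661] [-3.1414 -0.      0.0357] [0.23 0.19 0.63] 0.006
317 167
337 225
```

View pics/w4.png

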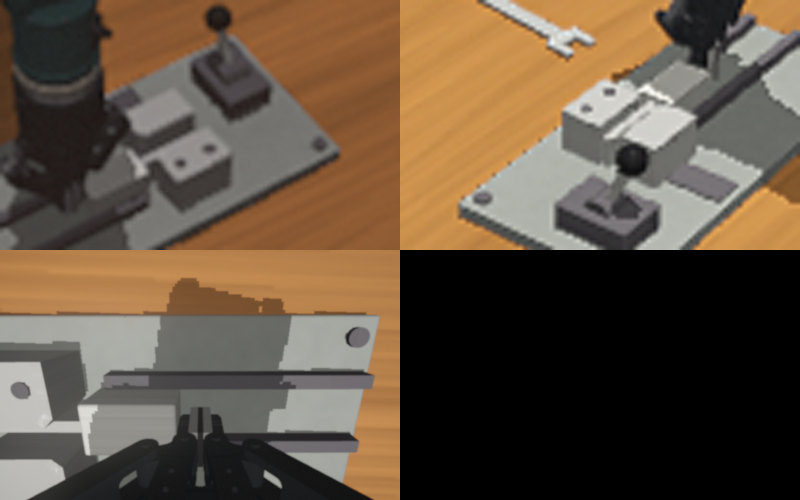

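The blade is inside the gap: the scene crop shows it between the jaws at about (140,165). The lever stands near the far block, leaning to -x. I'll measure the depth from the wrist view.

Run:
```python
from fit import *
import pickle
f=pickle.load(open('w4.pkl','rb'))['wrist']
g=cv2.GaussianBlur(cv2.cvtColor(f['img'],cv2.COLOR_RGB2GRAY).astype(np.float32),(3,3),0)
for p,q in[((284,249),(281,295)),((127,249),(133,285))]:
    a=line(f,g,p,q,.049,w=8,n=40);print(tofix(a[0]),a[2])
# block top rear/front from rail-relative check: rail end +x (y=0) 
a=line(f,g,(168,200),(170,215),.024,w=8);print('rail end',tofix(a[0]),a[2])
# mouth face of fixed jaw top edge (y=20), z .055
print(tofix(plane(f,73,418*1-0,.055)))
```

```text
[ 0.00766444 -0.05100517] 0.00012164507067310421
[0.0096435  0.00766226] 0.00012106614864568433
rail end [0.02550809 0.00223359] 0.00028841829957358336
[-0.05593996  0.03720754]
```

Request:
move_arm(
  motion="0 -0.002 0 0 0 0; 0 -0.004 0 0 0 0; 0 -0.004 0 0 0 0; 0 -0.004 0 0 0 0",
)

```text
clock: 5.87
tcp_pos: [0.531, -0.0825, 0.0393]
tool_rot: [3.141, -0.0, 0.035]
wrist_force: [-0.6, -0.8, -0.6]
gripper_width: -0.0001
```

```bash
python3 st.py
```

```text
5.8667 [ 0.531  -0.0825  0.0393] [-0.001  -0.0645] [ 3.1414e+00 -1.0000e-04  3.5300e-02] [-0.63 -0.8  -0.64] 0.003
```

Request:
move_arm(
  motion="0 0.02 0 0 0 0; 0 0.04 0 0 0 0; 0 0.06 -0.06 0 0 0; 0 0.06 -0.14 0 0 0; 0 0.06 -0.22 0 0 0",
)

```text
clock: 6.28
tcp_pos: [0.5308, -0.1148, 0.1496]
tool_rot: [3.141, 0.003, 0.032]
wrist_force: [0.5, -0.1, -0.4]
gripper_width: -0.0001
```

Request:
move_arm(
  motion="-0.08 -0.05 -0.1 0 0 0; -0.16 -0.12 -0.1 0 0 0; -0.168 -0.2 -0.1 0 0 0; -0.168 -0.27 -0.1 0 0 0; -0.168 -0.29 -0.1 0 0 0",
)

```text
clock: 6.7
tcp_pos: [0.4408, 0.0309, 0.2001]
tool_rot: [-3.141, 0.0, 0.035]
wrist_force: [0.7, -0.2, 0.7]
gripper_width: 0.0001
```

Request:
move_arm(
  motion="0 0 0 0 0 0; 0 0 0 0 0 0; 0 0 0 0 0 0",
)

```text
clock: 6.95
tcp_pos: [0.4432, 0.0282, 0.1993]
tool_rot: [3.141, -0.0, 0.034]
wrist_force: [1.0, -0.2, -0.5]
gripper_width: -0.0001
```

```bash
python3 st.py
python3 - <<'E'
from h import *
import pickle
f=grab('wrist','w5');pickle.dump(f,open('w5.pkl','wb'))
E
```

```text
6.95 [0.4432 0.0282 0.1993] [-0.0847  0.0494] [ 3.1409e+00 -2.0000e-04  3.4000e-02] [ 0.97 -0.23 -0.53] 0.019
```

View pics/w5.png

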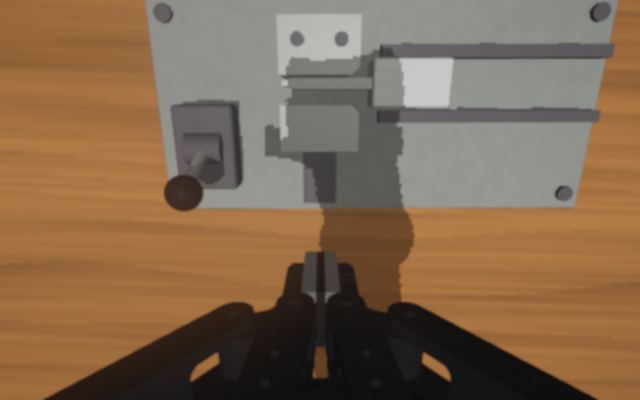

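The blade lies in the gap. Its tip is near (281,83), the fixed jaw's far edge at column 277, the sliding jaw top at x 279–358, y 105–151, and the lever ball at (184,192). I'll measure these.

Run:
```python
from fit import *
import pickle
f=pickle.load(open('w5.pkl','rb'))
G=cv2.cvtColor(f['img'],cv2.COLOR_RGB2GRAY).astype(np.float32);g=cv2.GaussianBlur(G,(3,3),0)
def L(n,p,q,z,w=4,**k):
    a=line(f,g,p,q,z,w=w,**k);print(n,tofix(a[0]).round(4),a[2].round(5),(np.degrees(np.arctan2(a[1][1],a[1][0]))%180).round(2))
L('fx far',(277,16),(279,70),.055);L('fx mouth',(361,16),(361,58),.055);L('fx gap',(282,74),(355,73),.055,w=3)
L('sl far',(279,107),(282,150),.055);L('sl mouth',(358,108),(358,150),.055);L('sl gap',(284,105),(352,106),.055);L('sl back',(284,151),(356,151),.055)
L('blade +x',(295,79),(365,80),.043,w=3);L('blade -x',(295,87),(365,88),.043,w=3)
L('blk rear',(453,60),(450,106),.049);L('blk front',(373,60),(374,105),.049);
L('blk+x',(404,58),(450,58),.049);L('blk-x',(378,107),(448,107),.049)
for z in(.015,.027): print(tofix(plane(f,382,45,z)))
np.set_printoptions(linewidth=200)
print(G[76:94,272:296].astype(int))
for u in(279,280,281,282,283,287): print(u,tofix(plane(f,u,83,.043)))
```

```text
fx far [0.0238 0.0804] 0.00015 2.23
fx mouth [0.0285 0.0203] 0.00015 2.76
fx gap [0.0057 0.0519] 0.00013 92.01
sl far [-0.0329  0.0805] 0.00017 1.01
sl mouth [-0.0364  0.0202] 0.00019 1.54
sl gap [-0.0155  0.0549] 0.00013 92.02
sl back [-0.0507  0.0443] 0.0 92.0
blade +x [0.0043 0.0376] 5e-05 91.95
blade -x [-0.0037  0.0376] 5e-05 92.01
blk rear [-0.0028 -0.0492] 0.00016 1.71
blk front [0.0006 0.0093] 0.0002 2.3
blk+x [ 0.0179 -0.0351] 0.0 92.01
blk-x [-0.0172 -0.0219] 0.00021 89.42
[ 0.03103223 -0.00153769]
[0.02936583 0.00041094]
[[147 147 147 147 147 147 146 142 134 123 111  99  93  88  84  81  80  81  80  80  80  81  80  80]
 [146 147 146 147 147 147 146 145 142 134 124 111  99  89  85  83  85  88  91  92  94  93  93  94]
 [146 145 146 146 146 146 146 146 146 145 139 130 120 107 101  97  96 102 107 110 110 110 111 111]
 [146 146 145 145 146 146 146 147 148 150 151 149 144 137 131 122 111 112 118 119 120 120 119 120]
 [146 145 145 145 145 146 145 147 150 158 165 168 168 166 161 147 127 119 121 122 122 123 122 122]
 [146 145 145 145 144 144 146 147 154 166 177 182 183 183 178 163 1
[... 686 characters left out ...]
0 140 139 135 128 119 111 108 107 107]
 [146 147 147 145 146 146 146 145 146 146 146 146 146 145 146 146 145 142 135 120 104  95  94  94]
 [147 146 146 145 146 145 146 145 146 146 146 146 146 147 147 147 147 146 140 127 104  93  91  91]
 [146 146 146 146 146 145 145 146 146 146 146 145 146 146 147 146 147 147 143 130 107  95  93  93]
 [146 146 146 146 145 146 146 146 145 146 146 145 145 146 146 146 147 147 144 130 110  96  93  94]
 [145 145 146 146 145 146 146 146 146 146 146 146 146 146 146 147 147 146 143 130 109  95  95  94]]
279 [0.00027695 0.08123183]
280 [0.00027594 0.08045982]
281 [0.00027492 0.07968782]
282 [0.00027391 0.07891581]
283 [0.0002729 0.0781438]
287 [0.00026884 0.07505572]
```

Request:
move_arm(
  motion="0 0 0.1 0 0 0; 0 0 0.2 0 0 0; 0 0 0.28 0 0 0; 0 0 0.316 0 0 0; 0 0 0.316 0 0 0",
)

```text
clock: 7.42
tcp_pos: [0.4399, 0.0271, 0.0355]
tool_rot: [3.139, 0.012, 0.032]
wrist_force: [-0.1, -0.1, 0.5]
gripper_width: -0.0003
```

Request:
move_arm(
  motion="0.01 0 0 0 0 0; 0.02 0 0 0 0 0; 0.03 0 0 0 0 0; 0.03 0 0 0 0 0; 0.03 0 0 0 0 0",
)

```text
clock: 7.83
tcp_pos: [0.4601, 0.0302, 0.0433]
tool_rot: [-3.141, -0.005, 0.035]
wrist_force: [0.5, 0.9, -0.6]
gripper_width: 0.0002
```

```bash
python3 st.py
python3 - <<'E'
from h import *
import pickle
f=grab('wrist','w6');pickle.dump(f,open('w6.pkl','wb'))
E
```

```text
7.8333 [0.4601 0.0302 0.0433] [-0.0678  0.0508] [-3.1411 -0.005   0.0352] [ 0.46  0.88 -0.6 ] 0.023
```

View pics/w6.png

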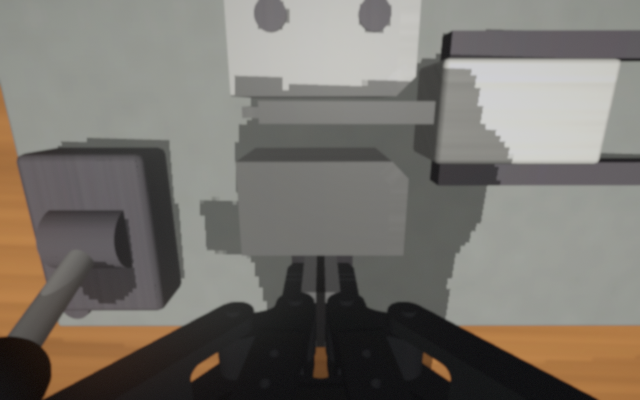

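Fingers are just behind the jaw, with its top at rows 160–255. The blade is at rows 100–124, parallel to the jaws. I'll push in small steps.

Request:
move_arm(
  motion="0.004 0 0 0 0 0; 0.008 0 0 0 0 0; 0.012 0 0 0 0 0; 0.016 0 0 0 0 0; 0.02 0 0 0 0 0",
)

```text
clock: 8.3
tcp_pos: [0.467, 0.0304, 0.0412]
tool_rot: [3.142, 0.003, 0.036]
wrist_force: [-3.5, 0.1, 2.0]
gripper_width: 0.0
```

```bash
python3 st.py
```

```text
8.3 [0.467  0.0304 0.0412] [-0.0609  0.0508] [3.1415e+00 2.6000e-03 3.5600e-02] [-3.51  0.13  2.01] 0.067
```

Request:
move_arm(
  motion="0.003 0 0 0 0 0; 0.006 0 0 0 0 0; 0.009 0 0 0 0 0; 0.009 0 0 0 0 0; 0.009 0 0 0 0 0",
)

```text
clock: 8.72
tcp_pos: [0.4718, 0.0305, 0.041]
tool_rot: [3.142, 0.001, 0.036]
wrist_force: [-2.5, -0.1, -0.3]
gripper_width: -0.0
```

```bash
python3 st.py
cat > gap.py <<'E'
from fit import *
f=grab('wrist')
G=cv2.GaussianBlur(cv2.cvtColor(f['img'],cv2.COLOR_RGB2GRAY).astype(np.float32),(3,3),0)
# column profile through the gap at fixture y 40..65; report strong vertical edges and their x_f at z .043/.055
c,s=np.cos(YAW),np.sin(YAW)
def w(x,y,z): return [O[0]+c*x-s*y,O[1]+s*x+c*y,z]
xs=np.arange(-.06,.02,.00025)
for z in(.055,.043):
    V=[]
    for y in np.arange(.035,.066,.002):
        q=np.array([proj(f,w(x,y,z)) for x in xs],np.float32);V.append(cv2.remap(G,q[None,:,0],q[None,:,1],cv2.INTER_LINEAR)[0])
    p=np.median(V,0);d=np.gradient(p)
    print('z',z,[(round(xs[i]*1e3,2),round(float(d[i]),1)) for i in range(2,len(xs)-2) if abs(d[i])>1.2 and abs(d[i])==abs(d[i-2:i+3]).max()])
E
python3 gap.py
```

```text
8.7167 [0.4718 0.0305 0.041 ] [-0.056   0.0507] [3.1415e+00 1.3000e-03 3.5500e-02] [-2.51 -0.14 -0.3 ] 0.002
z 0.055 [(np.float64(-53.25), 5.7), (np.float64(-51.75), -1.7), (np.float64(-45.5), 8.9), (np.float64(-10.75), -8.9), (np.float64(-4.0), 4.5), (np.float64(-2.0), 5.8), (np.float64(5.0), -4.6), (np.float64(6.0), 4.1)]
z 0.043 [(np.float64(-54.25), 2.4), (np.float64(-51.75), 8.8), (np.float64(-13.5), -8.0), (np.float64(-6.0), 4.2), (np.float64(-3.75), 5.4), (np.float64(4.0), -4.0), (np.float64(5.0), 3.6)]
```

Request:
move_arm(
  motion="0.003 0 0 0 0 0; 0.006 0 0 0 0 0; 0.009 0 0 0 0 0; 0.012 0 0 0 0 0; 0.012 0 0 0 0 0",
)

```text
clock: 9.18
tcp_pos: [0.4789, 0.0308, 0.0412]
tool_rot: [3.142, -0.0, 0.035]
wrist_force: [-4.0, 0.6, -3.3]
gripper_width: -0.0002
```

Request:
move_arm(
  motion="0.001 0 0 0 0 0; 0.002 0 0 0 0 0; 0.002 0 0 0 0 0; 0.002 0 0 0 0 0",
)

```text
clock: 9.52
tcp_pos: [0.4792, 0.0307, 0.0412]
tool_rot: [3.142, 0.001, 0.035]
wrist_force: [-3.2, -0.2, -2.9]
gripper_width: -0.0005
```

```bash
python3 st.py; python3 gap.py
```

```text
9.5167 [0.4792 0.0307 0.0412] [-0.0487  0.0506] [3.1415e+00 6.0000e-04 3.5400e-02] [-3.18 -0.18 -2.93] 0.001
z 0.055 [(np.float64(-46.25), 5.5), (np.float64(-38.0), 9.0), (np.float64(-3.5), -9.2), (np.float64(-1.0), 9.5)]
z 0.043 [(np.float64(-54.25), 1.9), (np.float64(-52.5), 3.2), (np.float64(-47.0), 2.2), (np.float64(-44.5), 9.4), (np.float64(-6.0), -8.5), (np.float64(-3.5), 8.6)]
```

Request:
move_arm(
  motion="0.0005 0 0 0 0 0; 0.001 0 0 0 0 0; 0.001 0 0 0 0 0; 0.001 0 0 0 0 0",
)

```text
clock: 9.9
tcp_pos: [0.4797, 0.0308, 0.0412]
tool_rot: [3.142, 0.0, 0.035]
wrist_force: [-4.4, 0.1, -2.7]
gripper_width: 0.0001
```

```bash
python3 st.py; python3 gap.py
```

```text
9.9 [0.4797 0.0308 0.0412] [-0.0482  0.0507] [3.1415e+00 5.0000e-04 3.5400e-02] [-4.41  0.08 -2.7 ] 0.001
z 0.055 [(np.float64(-45.75), 5.0), (np.float64(-37.75), 8.7), (np.float64(-2.75), -9.4), (np.float64(-0.25), 10.0)]
z 0.043 [(np.float64(-58.5), 1.4), (np.float64(-53.5), 1.7), (np.float64(-52.0), 3.2), (np.float64(-46.5), 2.2), (np.float64(-44.0), 9.1), (np.float64(-5.5), -8.5), (np.float64(-2.75), 9.3)]
```

Request:
move_arm(
  motion="0.0004 0 0 0 0 0; 0.0008 0 0 0 0 0; 0.0008 0 0 0 0 0; 0.0008 0 0 0 0 0",
)

```text
clock: 10.28
tcp_pos: [0.4798, 0.0308, 0.0412]
tool_rot: [3.142, 0.001, 0.035]
wrist_force: [-4.9, 0.3, -2.9]
gripper_width: -0.0001
```

```bash
python3 st.py; python3 gap.py
```

```text
10.2833 [0.4798 0.0308 0.0412] [-0.0481  0.0507] [3.1415e+00 1.2000e-03 3.5400e-02] [-4.88  0.32 -2.9 ] 0.002
z 0.055 [(np.float64(-45.75), 4.9), (np.float64(-37.5), 8.9), (np.float64(-2.75), -9.3), (np.float64(-0.25), 9.9)]
z 0.043 [(np.float64(-53.5), 1.7), (np.float64(-52.0), 3.3), (np.float64(-46.5), 2.2), (np.float64(-44.0), 9.2), (np.float64(-5.5), -8.4), (np.float64(-2.75), 9.1)]
```

Request:
move_arm(
  motion="0.0004 0 0 0 0 0; 0.0008 0 0 0 0 0; 0.0012 0 0 0 0 0; 0.0012 0 0 0 0 0; 0.0012 0 0 0 0 0",
)

```text
clock: 10.75
tcp_pos: [0.4798, 0.0308, 0.0412]
tool_rot: [3.142, 0.002, 0.035]
wrist_force: [-6.0, 1.1, -0.9]
gripper_width: 0.0002
```

```bash
python3 st.py; python3 gap.py
```

```text
10.75 [0.4798 0.0308 0.0412] [-0.0481  0.0507] [3.1415e+00 2.3000e-03 3.5500e-02] [-6.02  1.06 -0.86] 0.001
z 0.055 [(np.float64(-45.5), 5.1), (np.float64(-37.5), 9.0), (np.float64(-2.75), -8.5), (np.float64(0.0), 9.6)]
z 0.043 [(np.float64(-53.5), 1.9), (np.float64(-52.0), 3.3), (np.float64(-46.5), 2.2), (np.float64(-43.75), 8.9), (np.float64(-5.5), -7.8), (np.float64(-2.5), 8.7)]
```

Request:
move_arm(
  motion="0.0005 0 0 0 0 0; 0.001 0 0 0 0 0; 0.0016 0 0 0 0 0; 0.002 0 0 0 0 0; 0.002 0 0 0 0 0",
)

```text
clock: 11.22
tcp_pos: [0.4803, 0.0308, 0.0413]
tool_rot: [3.141, 0.003, 0.035]
wrist_force: [-6.1, -0.8, -1.2]
gripper_width: 0.0001
```

```bash
python3 st.py; python3 gap.py; python3 -c "
from h import *
f=grab('wrist','w7')"
```

```text
11.2167 [0.4803 0.0308 0.0413] [-0.0476  0.0506] [3.1415 0.0032 0.0354] [-6.08 -0.84 -1.24] 0.002
z 0.055 [(np.float64(-45.0), 5.8), (np.float64(-37.0), 9.0), (np.float64(-2.25), -8.7), (np.float64(0.25), 9.6)]
z 0.043 [(np.float64(-58.0), 1.3), (np.float64(-53.0), 1.8), (np.float64(-51.5), 3.4), (np.float64(-46.0), 2.2), (np.float64(-43.25), 9.2), (np.float64(-5.0), -8.0), (np.float64(-2.25), 8.7)]
```

View pics/w7.png

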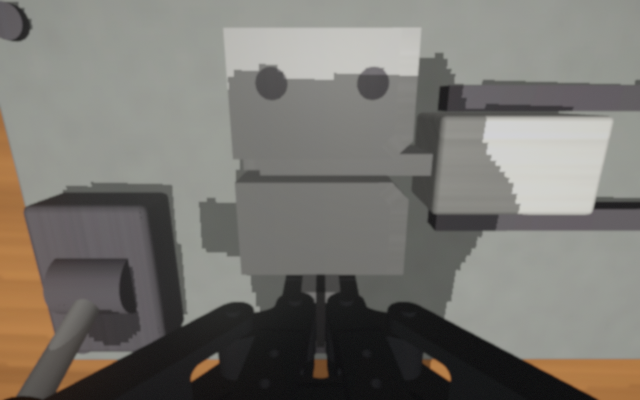

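The jaw has closed on the blade: the gap face is at x ≈ -2.3 mm (travel ≈ 16.8), and blade and fixed jaw nearly touch at row ~155. The push force was about 6 N. Next I'll back off and locate the lever ball.

Request:
move_arm(
  motion="-0.02 0 0 0 0 0; -0.05 0 0 0 0 0; -0.07 0 -0.05 0 0 0; -0.07 0 -0.13 0 0 0; -0.07 0 -0.2 0 0 0",
)

```text
clock: 11.73
tcp_pos: [0.4488, 0.0297, 0.143]
tool_rot: [-3.141, -0.005, 0.035]
wrist_force: [0.9, -0.2, -0.0]
gripper_width: -0.0005
```

```bash
python3 st.py
python3 - <<'E'
from h import *
import pickle
a=pickle.load(open('w1.pkl','rb'));b=pickle.load(open('w5.pkl','rb'))
F=pickle.load(open('w4.pkl','rb'))
def ball(f,u,v,r):
    g=cv2.cvtColor(f['img'],cv2.COLOR_RGB2GRAY);m=np.zeros_like(g);cv2.circle(m,(u,v),r,255,-1)
    m=((g<50)&(m>0)).astype(np.uint8);n,l,s,c=cv2.connectedComponentsWithStats(m);k=1+s[1:,4].argmax();return c[k],s[k]
o=[]
for f,u,v in((a,133,215),(b,184,192)):
    c,s=ball(f,u,v,26);print(c,s);o.append((f,*c))
# side crop: ball at (632,160)/ (400/104) -> crop coords
for n,cu,cv in(('side',632-400,160),('scene',218,18)):
    p=proj(F[n],(.5297,.06,.055)).astype(int);u=int(p[0]-52+cu*104/400);v=int(p[1]-32+cv*65/250);c,s=ball(F[n],u,v,6);print(n,c,s);o.append((F[n],*c))
for q in(o[:2],o[1:3],o): x,r=tri(*q);print(x.round(4),tofix(x).round(4),np.round(r,4))
E
```

```text
11.7333 [0.4488 0.0297 0.143 ] [-0.0791  0.0507] [-3.1414 -0.0049  0.0349] [ 0.91 -0.19 -0.04] 1.075
[133.55987055 214.75566343] [118 202  32  27 618]
[184.78074866 191.12967914] [166 176  36  34 748]
side [344.92 234.4 ] [341 231   8   8  50]
scene [321.4516129  139.41935484] [319 137   6   6  31]
[0.4511 0.123  0.0923] [-0.0734  0.1439] [0.0003 0.0003]
[0.4504 0.1227 0.0917] [-0.0742  0.1436] [0.001 0.001]
[0.4506 0.1236 0.0918] [-0.0739  0.1444] [0.0003 0.0006 0.0018 0.0018]
```

Lever ball at fixture (-74, 144) mm, height 92 mm, from two views plus the scene and side cameras. That matches a 60 mm lever leaning 0.5 rad. I'll go behind it and push along +x.

Request:
move_arm(
  motion="-0.06 -0.06 0 0 0 0; -0.062 -0.14 0 0 0 0; -0.062 -0.187 0 0 0 0; -0.062 -0.187 0 0 0 0; -0.062 -0.187 0 0 0 0",
)

```text
clock: 12.15
tcp_pos: [0.4156, 0.1245, 0.1424]
tool_rot: [-3.139, -0.007, 0.039]
wrist_force: [-0.2, -0.2, 0.6]
gripper_width: -0.0003
```

```bash
python3 st.py
```

```text
12.15 [0.4156 0.1245 0.1424] [-0.1088  0.1466] [-3.139  -0.0074  0.039 ] [-0.22 -0.16  0.56] 0.042
```

Request:
move_arm(
  motion="-0.006 0.004 0.03 0 0 0; -0.006 0.004 0.06 0 0 0; -0.006 0.004 0.104 0 0 0; -0.006 0.004 0.104 0 0 0; -0.006 0.004 0.104 0 0 0",
)

```text
clock: 12.57
tcp_pos: [0.4104, 0.1186, 0.089]
tool_rot: [3.141, -0.0, 0.033]
wrist_force: [0.5, -0.9, 0.6]
gripper_width: 0.0
```

Request:
move_arm(
  motion="0.01 0 0 0 0 0; 0.02 0 0 0 0 0; 0.03 0 0 0 0 0; 0.04 0 0 0 0 0; 0.05 0 0 0 0 0",
)

```text
clock: 12.98
tcp_pos: [0.4344, 0.1207, 0.0898]
tool_rot: [3.142, 0.001, 0.036]
wrist_force: [-2.8, 0.2, 1.7]
gripper_width: -0.0003
```

```bash
python3 st.py
```

```text
12.9833 [0.4344 0.1207 0.0898] [-0.0902  0.1422] [3.1416e+00 1.3000e-03 3.5600e-02] [-2.75  0.22  1.71] 0.12
```

Touching at about the expected spot; pushing on.

Request:
move_arm(
  motion="0.012 0 0 0 0 0; 0.024 0 0 0 0 0; 0.036 0 0 0 0 0; 0.048 0 0 0 0 0; 0.05 0 0 0 0 0",
)

```text
clock: 13.4
tcp_pos: [0.462, 0.1219, 0.0894]
tool_rot: [-3.141, -0.003, 0.035]
wrist_force: [-0.3, -0.1, -0.0]
gripper_width: -0.0001
```

Request:
move_arm(
  motion="0.01 0 0 0 0 0; 0.02 0 0 0 0 0; 0.03 0 0 0 0 0; 0.038 0 0 0 0 0; 0.038 0 0 0 0 0",
)

```text
clock: 13.82
tcp_pos: [0.4798, 0.1223, 0.0892]
tool_rot: [3.142, -0.001, 0.035]
wrist_force: [-0.3, 0.1, -0.8]
gripper_width: 0.0002
```

```bash
python3 st.py
```

```text
13.8167 [0.4798 0.1223 0.0892] [-0.0448  0.1421] [ 3.1416e+00 -8.0000e-04  3.5000e-02] [-0.31  0.14 -0.79] 0.018
```

Request:
move_arm(
  motion="0.005 0 0 0 0 0; 0.01 0 0 0 0 0; 0.014 0 0 0 0 0; 0.014 0 0 0 0 0",
)

```text
clock: 14.15
tcp_pos: [0.4803, 0.1223, 0.0888]
tool_rot: [3.14, 0.011, 0.037]
wrist_force: [-9.4, 0.1, 6.9]
gripper_width: -0.0002
```

```bash
python3 st.py; python3 -c "
from h import *
f=grab('wrist','w8')"
```

```text
14.15 [0.4803 0.1223 0.0888] [-0.0443  0.1421] [3.1403 0.0111 0.0367] [-9.44  0.14  6.88] 0.01
```

View pics/w8.png

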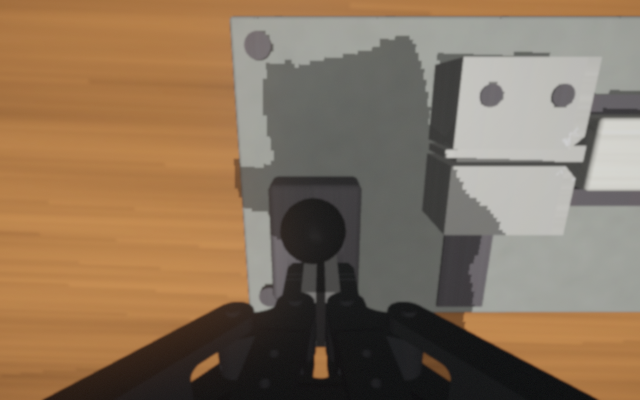

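Ball at (313,231), with the fingers against it at a hard stop (9 N). I'll back off, then verify everything from above.

Request:
move_arm(
  motion="-0.03 0 0 0 0 0; -0.08 0 0 0 0 0; -0.11 0 -0.06 0 0 0; -0.11 0 -0.14 0 0 0; -0.11 0.06 -0.22 0 0 0",
)

```text
clock: 14.62
tcp_pos: [0.4317, 0.0999, 0.1941]
tool_rot: [-3.139, -0.001, 0.044]
wrist_force: [1.4, 0.6, 0.1]
gripper_width: -0.0001
```

Request:
move_arm(
  motion="0.02 0.1 0 0 0 0; 0.02 0.13 0 0 0 0; 0.02 0.13 0 0 0 0; 0.02 0.13 0 0 0 0; 0.02 0.13 0 0 0 0",
)

```text
clock: 15.03
tcp_pos: [0.4443, 0.0316, 0.1927]
tool_rot: [-3.141, -0.001, 0.036]
wrist_force: [-0.3, 0.2, 0.5]
gripper_width: -0.0
```

```bash
python3 st.py; python3 gap.py
python3 - <<'E'
from h import *
import pickle
f=grab('wrist','w9');F={'wrist':f,'side':grab('side','side9'),'scene':grab('scene')};pickle.dump(F,open('w9.pkl','wb'))
F0=pickle.load(open('F0.pkl','rb'))
for n,c in(('scene',[(379,200),(391,139),(314,243),(187,224)]),('side',[(264,212),(261,284),(317,196),(424,181)])):
    for u,v in c:
        s=np.s_[v-25:v+25,u-28:u+28];print(n,(u,v),np.abs(F0[n]['img'][s].astype(int)-F[n]['img'][s]).mean().round(2))
E
```

```text
15.0333 [0.4443 0.0316 0.1927] [-0.0836  0.0528] [-3.1411e+00 -9.0000e-04  3.5600e-02] [-0.34  0.2   0.53] 0.021
z 0.055 [(np.float64(-37.5), 5.5), (np.float64(4.5), -2.7), (np.float64(6.5), 2.6), (np.float64(16.5), 6.1)]
z 0.043 [(np.float64(-38.75), 5.1), (np.float64(5.0), -2.6), (np.float64(7.25), 2.4), (np.float64(17.5), 6.0)]
scene (379, 200) 0.74
scene (391, 139) 0.73
scene (314, 243) 0.75
scene (187, 224) 0.94
side (264, 212) 5.69
side (261, 284) 5.77
side (317, 196) 6.1
side (424, 181) 5.5
```

View pics/w9.png

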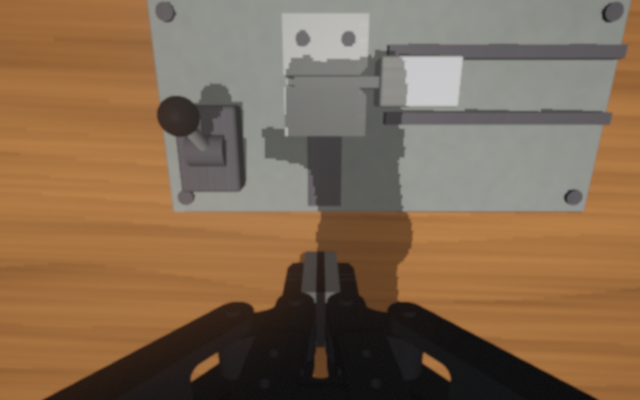

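The lever ball is now at (179,115), leaning to +x. The jaw back edge is at row 136, the blade tip near (287,80), and the bystanders are unchanged. Final numeric check:

Run:
```python
from fit import *
import pickle
f=pickle.load(open('w9.pkl','rb'))['wrist']
G=cv2.cvtColor(f['img'],cv2.COLOR_RGB2GRAY).astype(np.float32);g=cv2.GaussianBlur(G,(3,3),0)
def L(n,p,q,z,w=4,**k):
    a=line(f,g,p,q,z,w=w,**k);print(n,tofix(a[0]).round(4),a[2].round(5),(np.degrees(np.arctan2(a[1][1],a[1][0]))%180).round(2))
L('fx far',(282,16),(284,55),.055);L('sl back',(290,136),(363,136),.055);L('fx +x',(284,13),(367,13),.055)
L('blk rear',(462,58),(460,105),.049);L('blk front',(381,57),(381,105),.049);L('blk+x',(408,56),(460,56),.049)
b=plane(f,179,115,.092);x=tofix(b)[0];print('ball',tofix(b),'clamp~',.5+np.arcsin(np.clip((x+.045)/.06,-1,1)))
print(G[74:90,280:298].astype(int))
for u in(284,285,286,287,288,289): print(u,tofix(plane(f,u,81,.043)))
```

```text
fx far [0.0292 0.0805] 0.00011 2.85
sl back [-0.0368  0.0554] 0.0 92.18
fx +x [0.0462 0.0529] 0.0 92.17
blk rear [ 0.0026 -0.0492] 0.00012 2.53
blk front [-0.0006  0.0091] 0.00022 1.12
blk+x [ 0.0197 -0.024 ] 0.0 92.17
ball [-0.02076702  0.14383755] clamp~ 0.9157575670920173
[[148 149 152 159 163 152 129 115 112 112 112 112 113 112 113 113 113 113]
 [148 148 148 151 149 136 115 101  98  97  97  97  97  99 101 103 104 104]
 [147 147 147 146 140 127 109  94  86  83  81  80  82  87  96 103 105 105]
 [147 146 147 146 143 136 124 110  96  86  82  79  80  87 102 112 116 118]
 [146 147 147 147 146 146 143 133 117 105 100  95  93  99 111 119 122 122]
 [146 146 146 146 148 152 156 151 134 121 117 113 109 112 117 122 123 122]
 [145 145 146 146 148 155 163 159 141 127 124 122 120 120 121 122 123 123]
 [146 145 145 146 148 155 164 161 142 128 126 124 122 122 123 123 123 123]
 [145 145 145 146 148 155 164 160 141 128 125 124 123 122 122 123 124 122]
 [145 144 145 146 147 153 160 157 138 125 122 121 120 120 121 122 123 123]
 [145 144 145 145 147 150 153 146 128 117 114 113 112 113 117 121 123 123]
 [145 145 144 146 148 147 144 135 121 110 107 103 100 104 112 119 122 123]
 [146 146 146 150 153 150 141 131 123 116 112 107 102 103 111 118 121 122]
 [146 146 148 155 161 156 140 129 125 122 121 116 111 111 115 119 121 121]
 [145 147 149 159 167 160 139 125 122 122 121 119 118 118 119 120 120 120]
 [146 147 150 160 168 161 139 123 120 120 120 119 120 119 120 120 120 120]]
284 [0.00228832 0.08107066]
285 [0.00228956 0.08031793]
286 [0.0022908 0.0795652]
287 [0.00229203 0.07881248]
288 [0.00229327 0.07805975]
289 [0.00229451 0.07730703]
```

```bash
python3 -c "
from plant import arm
print(arm.sign_off(), arm.state()['clock'])"
```

```text
the job is handed in; nothing more can be done
the job is handed in; nothing more can be done
```

I handed the job in after about 15 s of robot time. The handover gives no verdict, so the figures below are my own camera measurements.

I pushed the gauge along the channel with closed fingertips, pushed the sliding jaw on in small steps until it stopped on the blade, and swung the lever to its stop. I then drew the arm clear.

| Check | Measured | Required |
|---|---|---|
| Blade tip depth (fixture y) | about 80 mm | 77–83 mm |
| Blade tip sideways (fixture x) | about +2 mm | -12 to +6 mm |
| Gap between the jaws (jaw travel) | 8.0 mm (about 17 mm) | travel 15.5–18.5 mm |
| Force on the jaw while closing | at most about 6 N at the wrist readings between moves | 25 N at the blade |
| Clamp lever | about 0.92 rad, against its stop (9 N) | above 0.8 rad |
| Bystanders | unchanged in the scene camera | moved less than 15 mm |

- **Jaw travel:** the last close view while pushing read 16.8 mm, and the final overhead view read 17 mm.
- **Side camera:** a before-and-after comparison showed the same small difference at all four bystanders. I took that as image noise, because the scene camera showed no movement; I did not look into it further.
- **Block length:** the gauge block measured 58–59 mm against its stated 60 mm. That puts the depth at 79–81 mm, depending on which face is used.

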